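# Comb the stirring rods into the drier tray and set up the drier

### The arm

A 7-joint arm with a two-finger parallel gripper is mounted at the origin on the work surface. World frame = base frame: x ahead of the robot, y to its left, z up, the work surface at z = 0. Lengths are in mm, angles in rad, forces in N, time in s.
With the tool pointing down it reaches from about 400 to 750 mm from the base axis. Payload 19.5 kg.
Tool frame: the origin (TCP) lies on the front face of the gripper's body, between the roots of the fingers; the fingertips stand 73 mm ahead of it and the grasp point (between the pads) lies 54 mm ahead of it (bot.tcp_to_grasp is the distance from the TCP to the grasp point, in mm); z points along the fingers, y is the line along which they close (so a half turn about z gives the same grasp; the last joint's range is limited). The gripper opens to 85 mm and grips with 20 to 120 N. Pads are 22 mm wide; open, the fingers measure 114 mm over their backs; the gripper's body (76 mm by 85 mm) begins 54 mm behind the grasp point. The pads swing forward as they close: fully open they stand 13 mm farther back than shut.
Start: joints at [-0.042, 0.707, -0.028, 1.485, 0.022, 0.951, -0.075], TCP at [574.981, 0.003, 303.868] pointing down, gripper open.
Joint ranges: [-2.71, 2.71], [-0.32, 2.16], [-1.57, 1.52], [0, 2.45], [-1.46, 4.6], [0, 2.02], [-2.83, 2.83]. Speed limits (rad/s): [1.89, 1.89, 2.57, 2.57, 3.01, 3.01, 3.01].

### API

Orientations are given as a unit quaternion [x, y, z, w].
In Python, from workcell import bot gives the robot as it stands.
- The arm moves only by the tool step_arm, never from a script. Its argument "increments" is a list that holds one entry, the list of rows, each a list of 6 numbers: the shift along the tool's x, y, z in m, then the turn, a rotation vector about the tool's x, y, z in rad. A call has 1 to 20 rows; each row is the pose to reach, as a shift and turn from the pose commanded when the call began, along the tool's axes at that moment; what a row does not reach only later rows make up. A row lasts 1/10 s, in which the tool goes at most 50 mm and 8.59 degrees, less where a joint would pass 70% of its speed; a pose out of reach is approached as far as the arm can. A call with a gripper value outside its range is refused whole. "grip" is the finger opening in m, from 0 to 0.0854, set as the call begins (left out, the last holds). The fingers move at their own pace and stop on an object; the grip force is fixed at half the most. Time passes only in rows, so rows that repeat a pose let the fingers close. It gives the time, the measured TCP pose, the force, the opening and the grip force at its end, in the units of the state.
- bot.get_obs(): the state, without advancing time (a new reading comes with each control period).
- bot.camera(name): name is "scene" or "side" or "wrist"; returns a dict with "pixels" (480x640x3 uint8, red, green, blue), "range_z" (480x640 float32, mm along the optical axis (not along the pixel's ray), 0 where there is no reading), "vertical_fov" (degrees; the focal length in pixels is half the picture's height over the tangent of half this angle, whatever the lens; pixels are square), "cx", "cy" (the principal point, pixels), "T" (4x4, takes a point from camera to world coordinates). Camera axes: x right, y up, looking along -z (the intrinsics and any distortion apply to the point x, -y, -z); pixel columns grow to the right and rows downward; lengths in mm; the calibration is good to about 2 mm. The wrist camera is an equidistant fisheye: a pixel r from the principal point sees the ray r / f radians off the axis. A picture is of the moment at which its call begins.
- bot.hand_in(): hands the job in; it is judged then, once.
The state is a dict: "t": time; "qpos": joint angles; "dq": joint speeds; "joint_torque": joint torques, N m; "tool_pos": TCP position; "orientation": TCP orientation; "wrist_force": force on the tool from outside, world axes, zero at the start; "ft_torque": the same for the moment, N m; "width": opening from 0.0 (shut) to 1.0 (fully open); "grip_force": force on a finger pad.
Only numpy, scipy, OpenCV 4.12 (cv2) and the standard library are available. Lean on these libraries where they do the work, as an engineer would, in place of code of your own. Each camera call takes 0.05 s, during which the arm holds its last target. There are 200 camera calls.

### The job

Take the rake and comb the jumbled stirring rods in the drier tray until every rod lies down in a groove, without the gripper touching the clean rods, then put the rake back home on its rest. Turn each of the two desiccant cans, where it stands before its own window of the scanner, so that its marked side faces that window, and set the drier: left dial to the fourth mark, right dial to the second, counting clockwise from the long mark as the first. Do not disturb the other things on the bench.

Things in the scene. Friction and masses are not known exactly. Their poses are not given: they have to be found in the camera images.
- tray: Dark steel tray, fixed, 190 (x) x 160 (y) x 40 mm high, walls 5 mm. Origin: centre of underside, on the bench. Inside, seven flat ridges with round edges, 12 mm wide, along y at x = 0, +-24, +-48, +-72 mm, tops 16 mm up; beside and between them eight grooves 12 mm wide, floor 6 mm up. A rod in a groove has its axis 11 mm up, its top level with the ridge tops: tines skimming just above the ridges clear it.
- rod1_c (a point): Centre of a loose slippery white PTFE stirring rod, 10 mm thick, 120 mm long along its x axis, round ends, 22 g. It starts askew across the ridges. Absent in some runs.
- rod2_c (a point): Centre of a loose slippery white PTFE stirring rod, 10 mm thick, 120 mm long along its x axis, round ends, 22 g. It starts askew across the ridges. Absent in some runs.
- rod3_c (a point): Centre of a loose slippery white PTFE stirring rod, 10 mm thick, 120 mm long along its x axis, round ends, 22 g. It starts askew across the ridges. Absent in some runs.
- rod4_c (a point): Centre of a loose slippery white PTFE stirring rod, 10 mm thick, 120 mm long along its x axis, round ends, 22 g. It starts askew across the ridges. Absent in some runs.
- rod5_c (a point): Centre of a loose slippery white PTFE stirring rod, 10 mm thick, 120 mm long along its x axis, round ends, 22 g. It starts askew across the ridges. Absent in some runs.
- rod6_c (a point): Centre of a loose slippery white PTFE stirring rod, 10 mm thick, 120 mm long along its x axis, round ends, 22 g. It starts askew across the ridges. Absent in some runs.
- rake_grip (a point): Middle of the rake's upright grey handle: 14 mm thick (x), 40 wide (y), from 43 mm below to 27 mm above this point; z up. Below it an aluminium head bar 26 (x) x 130 (y) x 10 mm, top 43 mm below this point, with one row of six steel tines 5 mm thick, 24 mm apart along y, straight down, tips 85 mm below this point. 120 g. Starts seated in its rest.
- rest: Rake rest, fixed: base plate 46 x 150 x 4 mm and two rails along its y, 8 mm thick, 38 mm high, 14 mm gap between them (x -7 to 7 mm). Origin: centre of underside. The rake is home when its head bar sits on both rails, tines hanging in the gap, centred along the rails (grip point 91 mm above the origin), either way round.
- console: Drier console, fixed: white box 130 (x) x 200 (y) x 30 mm with two dials 96 mm apart, the left one at +y, the right one at -y (seen from the robot). Origin: centre of underside. Around each dial six white marks: the first (long) at its left (+y), then clockwise from above over the far side (+x) to the sixth at its right (-y), 36 degrees apart.
- dial_left (a joint): Angle of the left dial, rad, growing clockwise seen from above: 0 with the pointer (white line on one end of the grip bar) at the first mark, +0.628 for each next mark; stops at -0.2 and 3.34. Turns lightly and stays where it is left.
- dial_left_grip (a point): Centre of the left dial's upright black grip bar, on the turning axis: bar 12 mm thick, 46 mm long, 28 mm high (reaching from 14 mm below to 14 mm above this point), on a disc 54 mm wide; y axis along the bar to its pointer end.
- dial_right (a joint): Angle of the right dial, rad, growing clockwise seen from above: 0 with the pointer (white line on one end of the grip bar) at the first mark, +0.628 for each next mark; stops at -0.2 and 3.34. Turns lightly and stays where it is left.
- dial_right_grip (a point): Centre of the right dial's upright black grip bar, on the turning axis: bar 12 mm thick, 46 mm long, 28 mm high (reaching from 14 mm below to 14 mm above this point), on a disc 54 mm wide; y axis along the bar to its pointer end.
- window1 (a point): Middle of the scanner's left (+y) dark window. The scanner is a fixed white block 60 deep, 220 wide, 35 mm high, behind (+x of) its two windows, which are 130 mm apart along its y; this point is 18 mm above the bench; the -x axis looks out of the window, roughly towards the robot's side.
- can1_c (a point): Centre of the desiccant can that belongs to window1 and stands 100 to 120 mm before it: loose upright metal cylinder 58 mm wide, 65 mm high, about 200 g, smooth over its upper 30 mm. Its mark is a black rib down the side at its +x (standing out 2.5 mm, 6 to 34 mm above the bench), with a black line on the lid from the centre towards it.
- window2 (a point): Middle of the scanner's right (-y) dark window. The scanner is a fixed white block 60 deep, 220 wide, 35 mm high, behind (+x of) its two windows, which are 130 mm apart along its y; this point is 18 mm above the bench; the -x axis looks out of the window, roughly towards the robot's side.
- can2_c (a point): Centre of the desiccant can that belongs to window2 and stands 100 to 120 mm before it: loose upright metal cylinder 58 mm wide, 65 mm high, about 200 g, smooth over its upper 30 mm. Its mark is a black rib down the side at its +x (standing out 2.5 mm, 6 to 34 mm above the bench), with a black line on the lid from the centre towards it.
- beaker: Bystander, loose: glass beaker 48 mm wide, 60 high. Origin under its centre.
- vial: Bystander, loose: amber vial 28 mm wide, 55 high. Origin under its centre.
- tip_box: Bystander, loose: blue tip box 80 x 110 x 45 mm. Origin under its centre.
- wash: Bystander, loose: white wash bottle 60 mm wide, 150 high. Origin under its centre.
- dish: Bystander, loose: clear dish 84 mm wide, 16 high. Origin under its centre.
- spatula: Bystander, loose: spatula 160 mm long. Origin under its centre (lying).
Not all that is in view belongs to the job. Leave any orange or turquoise look-alike of the part that bears can1_c alone. Leave any purple look-alike of the part that bears rod6_c alone.

How it is judged:
By the outcome, as a careful person would: the job done as asked, in the order asked, and still so for the second after the job is handed in, with the robot touching nothing.
Of rod1, rod2, rod3, rod4, rod5, rod6 only 3 to 5 are there at a start; the rules pass over those that are not, and their reading is None.
At some moment in a run one of can1, can2 may be knocked a few centimetres aside while the robot is not near it.
It also fails if it takes over 200 s, if anything falls off the work surface, if the arm or the gripper's body presses on something with over 40 N, if the wrist force passes 120 N, or if a joint passes its speed limit or range.

## Working session

There is one attempt and no reset: what is moved stays moved. The work goes in short steps, Python scripts to look and compute and a tool call to move; the robot and the scene stay as the last step left them, time stands still between calls to the robot, and variables do not carry over. Pictures are saved under pics/ and viewed, at most 14 in all, crops included, and the job is handed in when it is done.

Besides the shell and the picture viewer there is one more tool, called after "Request:" in YAML: its name, and indented under it one key for each argument. step_arm: Moves the arm, as the interface text tells. Its arguments: {"type":"object","properties":{"increments":{"type":"array"},"grip":{"type":"number"}},"required":["increments"]}

```bash
mkdir -p pics
cat > h.py <<'E'
import numpy as np, cv2
from workcell import bot
from scipy.spatial.transform import Rotation as R
def cloud(c):
    f=240/np.tan(np.radians(c["vertical_fov"]/2)); z=c["range_z"]
    v,u=np.mgrid[0:480,0:640]; X=(u-c["cx"])/f; Y=(v-c["cy"])/f
    P=np.stack([X*z,-Y*z,-z],-1); return P@c["T"][:3,:3].T+c["T"][:3,3]
def save(n,im,): cv2.imwrite(f"pics/{n}.png",np.ascontiguousarray(im[...,::-1]))
E
python3 - <<'E'
from h import *
o=bot.get_obs(); print(o)
print(bot.tcp_to_grasp)
for n in ("scene","side"):
    c=bot.camera(n); print(n,c["vertical_fov"],c["cx"],c["cy"],c["T"].round(3).tolist(), {k:v for k,v in c.items() if k not in("pixels","range_z","T")})
    save(n+"0",c["pixels"]); np.savez(n+"0.npz",**{k:c[k] for k in c})
E
```

```text
{'t': 0.0, 'qpos': array([-0.04172878,  0.70704913, -0.02767739,  1.48502612,  0.02200871,
        0.9509171 , -0.07545702]), 'dq': array([-5.10606088e-05,  1.16933443e-03, -1.07299552e-03,  3.30956313e-04,
       -1.20397655e-03,  3.27826359e-05, -6.82317332e-05]), 'joint_torque': array([-3.35119905e-03, -8.83210659e+01,  1.23306759e+00, -2.36173260e+01,
        1.66974653e-02,  6.38553465e-03, -2.14882397e-05]), 'tool_pos': array([5.74799460e+02, 4.21728133e-02, 3.03451428e+02]), 'orientation': array([ 7.07063058e-01,  7.07150288e-01, -3.89703514e-04, -3.86473900e-04]), 'wrist_force': array([-0.3867346 , -0.31263865,  0.11797065]), 'ft_torque': array([-0.04469869,  0.02569271, -0.01092124]), 'grip_force': 0.0, 'width': 0.9973052875804713}
53.900000000000006
scene 55.20146267616394 316.84037106186577 241.9694397544351 [[-0.305, -0.63, 0.714, 1202.567], [0.952, -0.214, 0.218, 202.895], [0.016, 0.747, 0.665, 714.142], [0.0, 0.0, 0.0, 1.0]] {'vertical_fov': 55.20146267616394, 'cx': 316.84037106186577, 'cy': 241.9694397544351}
side 49.410062776007926 318.95565892466914 231.9900588182571 [[0.757, 0.464, -0.46, 41.648], [-0.653, 0.54, -0.531, -584.729], [0.002, 0.702, 0.712, 850.38], [0.0, 0.0, 0.0, 1.0]] {'vertical_fov': 49.410062776007926, 'cx': 318.95565892466914, 'cy': 231.9900588182571}
```

View pics/scene0.png

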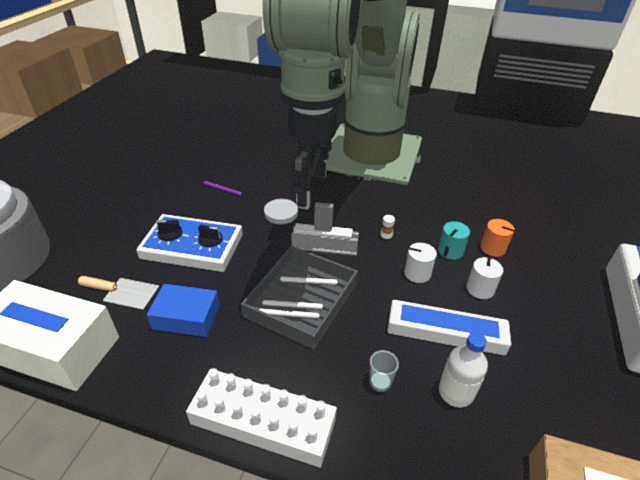

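View pics/side0.png

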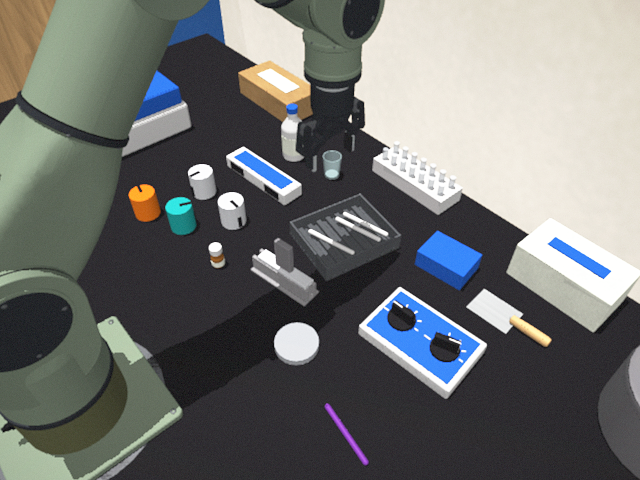

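The scene shows console left (190,240), tray (300,295) with three rods, the rake on its rest (325,235), white cans (420,262), (485,278), scanner (448,325). Next, a rectified top view and measurements.

```bash
cat >> h.py <<'E'
def ortho(P,col,x0,x1,y0,y1,s,zmin=-5,zmax=200):
    # rows: x decreasing downward (up = +x), cols: y decreasing rightwards (left=+y)
    H=int((x1-x0)*s);W=int((y1-y0)*s); im=np.zeros((H,W,3),np.uint8); h=np.full((H,W),-99.)
    p=P.reshape(-1,3);c=col.reshape(-1,3); m=(p[:,2]>zmin)&(p[:,2]<zmax); p=p[m];c=c[m]
    o=np.argsort(p[:,2]);p=p[o];c=c[o]
    r=((x1-p[:,0])*s).astype(int);q=((y1-p[:,1])*s).astype(int); k=(r>=0)&(r<H)&(q>=0)&(q<W)
    im[r[k],q[k]]=c[k];h[r[k],q[k]]=p[k,2]; return im,h
E
python3 - <<'E'
from h import *
ims=[]
for n in ("scene","side"):
    c=dict(np.load(n+"0.npz")); P=cloud(c); np.save(n+"P.npy",P)
    im,h=ortho(P,c["pixels"],300,800,-350,350,0.8)
    im=cv2.dilate(im,np.ones((2,2),np.uint8))
    for x in range(300,800,100): cv2.putText(im,str(x),(0,int((800-x)*.8)),0,.35,(255,255,0)); im[int((800-x)*.8)-1,::4]=(255,255,0)
    for y in range(-300,350,100): cv2.putText(im,str(y),(int((350-y)*.8),10),0,.35,(255,255,0)); im[::4,int((350-y)*.8)-1]=(255,255,0)
    ims.append(im)
save("ortho",cv2.resize(np.vstack([i for i in ims]),None,fx=1,fy=.75) if 0 else ims[0]); save("ortho2",ims[1])
E
```

```text
(no output)
```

View pics/ortho.png

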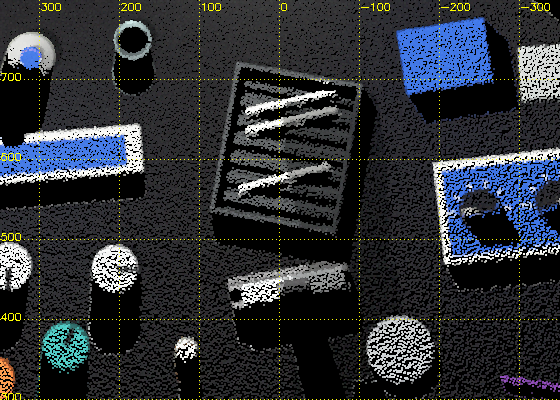

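The ortho view shows the tray centre near (612,-10) with grooves roughly along world y, three rods, the rest near (440,-10), the cans at (463,205) and (463,335), and the console at (540,-295). Now precise fits from both cameras.

```bash
cat >> h.py <<'E'
def rect(p,q=1):
    (c,s,a)=cv2.minAreaRect(p.astype(np.float32)); return np.round(c,1),np.round(s,1),round(a,2)
def sel(P,x0,x1,y0,y1,z0,z1):
    return (P[...,0]>x0)&(P[...,0]<x1)&(P[...,1]>y0)&(P[...,1]<y1)&(P[...,2]>z0)&(P[...,2]<z1)
def circ(p):
    A=np.c_[2*p,np.ones(len(p))]; s=np.linalg.lstsq(A,(p**2).sum(1),rcond=None)[0]; return s[:2],np.sqrt(s[2]+s[0]**2+s[1]**2)
E
python3 - <<'E'
from h import *
for n in ("scene","side"):
    c=dict(np.load(n+"0.npz")); P=np.load(n+"P.npy"); g=c["pixels"].astype(int); br=g.min(-1); sat=g.max(-1)-g.min(-1)
    print("==",n,"bench z",np.median(P[sel(P,350,380,-100,0,-15,15)][:,2]))
    m=sel(P,490,740,-120,110,36,44); print("tray rim",m.sum(),rect(P[m][:,:2]),np.median(P[m][:,2]))
    for z0,z1,b in((108,125,'handle'),(60,110,'handle all'),):
        m=sel(P,400,500,-80,80,z0,z1); 
        if m.sum()>5:print(b,m.sum(),rect(P[m][:,:2]),np.median(P[m][:,2]))
    m=sel(P,380,500,-100,80,44,52); print("headbar top",m.sum(),rect(P[m][:,:2]),np.median(P[m][:,2]))
    m=sel(P,380,500,-100,80,34,41); print("rails",m.sum(),rect(P[m][:,:2]))
    # rods
    m=sel(P,500,720,-100,90,12,45)&(br>140)
    k,l,st,ce=cv2.connectedComponentsWithStats(m.astype(np.uint8))
    for i in range(1,k):
        if st[i,4]>25:
            p=P[l==i]; print("rod",st[i,4],ce[i].round(),rect(p[:,:2]),"z",np.percentile(p[:,2],[5,50,95]).round(1))
            d=np.linalg.svd(p-p.mean(0),full_matrices=0)[2][0]; t=(p-p.mean(0))@d; print("   ends",(p.mean(0)+d*t.min()).round(1),(p.mean(0)+d*t.max()).round(1))
    for nm,b in(("can1",(415,510,285,385)),("can2",(415,510,160,250)),("can turq",(330,405,230,310))):
        m=sel(P,*b,62,69); p=P[m]; hull=cv2.convexHull(p[:,:2].astype(np.float32))[:,0]; cc,r=cv2.minEnclosingCircle(hull)
        dk=p[g.max(-1)[m]<90]; dd=dk[np.hypot(*(dk[:,:2]-cc).T)<24]-np.r_[cc,0] if len(dk) else np.zeros((1,3))
        a=np.degrees(np.arctan2(dd[:,1].mean(),dd[:,0].mean())) if len(dd) else None
        print(nm,m.sum(),np.round(cc,1),round(r,1),circ(hull),np.median(p[:,2]).round(1),"dark",len(dd),a)
    m=sel(P,540,680,150,480,32,38); print("scanner",m.sum(),rect(P[m][:,:2]))
    m=sel(P,440,640,-420,-180,27,33); print("console",m.sum(),rect(P[m][:,:2]))
    m=sel(P,460,620,-400,-200,50,75); k,l,st,ce=cv2.connectedComponentsWithStats(m.astype(np.uint8))
    for i in range(1,k):
        if st[i,4]>15:
            p=P[l==i]; w=p[br[l==i]>120]; print("dial",st[i,4],ce[i].round(),rect(p[:,:2]),np.median(p[:,2]).round(1),"white",len(w),w.mean(0).round(1) if len(w) else None)
E
```

```text
== scene bench z 1.6486739389079048
tray rim 1006 (array([614.2,  -7.7]), array([161.7, 194.4]), 79.87) 40.89611277229409
handle 144 (array([443.2, -16.5]), array([17.3, 39.4]), 14.35) 117.75949389577335
handle all 330 (array([446.4, -14.9]), array([11.9, 40. ]), 17.48) 86.31034898072119
headbar top 426 (array([442.6, -16.3]), array([ 30.7, 129.5]), 10.72) 49.371095865676125
rails 220 (array([442.5, -11.5]), array([ 34.6, 149.2]), 9.2)
rod 238 [311. 280.] (array([579.4,  -1.8]), array([ 19.3, 116.3]), 20.67) z [20.8 25.8 29.1]
   ends [594.7 -58.1  25.7] [564.5  53.9  25.1]
rod 258 [295. 304.] (array([652.4, -12. ]), array([ 14.5, 116.1]), 18.34) z [21.5 26.1 28.9]
   ends [665.8 -68.8  25.6] [637.3  43.8  25.6]
rod 290 [290. 313.] (array([677.2, -10.3]), array([ 24.8, 115.7]), 16.64) z [21.  26.3 29.6]
   ends [689.2 -67.3  28.3] [660.7  45.1  24.5]
can1 477 [467.  340.1] 30.2 (array([467.15970109, 339.8870829 ]), np.float64(28.877432978711248)) 66.7 dark 14 178.0684592971516
can2 416 [463.7 205.6] 31.1 (array([463.7724091 , 206.32166905]), np.float64(29.01934699725292)) 66.6 dark 1
[... 1418 characters left out ...]
392, 340.06582168]), np.float64(29.07500966919771)) 66.6 dark 7 179.72674603525445
can2 334 [461.8 205.6] 31.2 (array([461.27843815, 206.22998524]), np.float64(29.364297228234932)) 66.7 dark 8 -89.4260385389303
can turq 345 [363.3 267.7] 30.2 (array([363.95805024, 267.47979698]), np.float64(28.887118061561065)) 66.5 dark 9 -20.594978107836265
scanner 870 (array([602.3, 281.5]), array([ 65.3, 225.8]), 4.61)
console 3270 (array([ 541. , -298.1]), array([133. , 200.3]), 6.78)
dial 265 [402. 310.] (array([ 535.1, -249.9]), array([13.8, 47.2]), 4.16) 66.1 white 32 [ 535.5 -239.6   68.6]
dial 308 [446. 341.] (array([ 546.7, -345.8]), array([14.7, 46.5]), 23.07) 65.9 white 33 [ 552.3 -358.    68.8]
```

Three rods are present. In the world frame:

| Item | Position | Yaw |
|---|---|---|
| Tray | (613.8, -7.9) | -10.3° |
| Rake | (441.5, -16.5) | 10.7° |

A planning helper comes next, then the first move.

```bash
cat >> h.py <<'E'
def Rg(yaw): # yaw deg: tool y along world x turned by yaw, pointing down
    return R.from_euler('z',yaw,degrees=True)*R.from_quat([.70710678,.70710678,0,0])
def goal(x,y,z,yaw,frm=None):
    o=bot.get_obs()
    if frm is None: p0=o["tool_pos"];r0=R.from_quat(o["orientation"])
    else: p0=np.array(frm[:3],float);r0=Rg(frm[3])
    d=r0.inv().apply(np.array([x,y,z])-p0)/1000; w=(r0.inv()*Rg(yaw)).as_rotvec()
    print("inc",np.round(np.r_[d,w],4).tolist())
def now():
    o=bot.get_obs(); r=R.from_quat(o["orientation"]); y=r.apply([0,1,0]); print("t",round(o["t"],2),"pos",o["tool_pos"].round(1),"yaw",np.degrees(np.arctan2(y[1],y[0])).round(2),"tilt",np.degrees(np.arccos(-r.apply([0,0,1])[2])).round(2),"q",o["qpos"].round(2),"F",o["wrist_force"].round(1),"w",round(o["width"],3),"gf",round(o["grip_force"],1))
E
python3 - <<'E'
from h import *
now(); goal(441.5,-16.5,205,10.7); goal(441.5,-16.5,148,10.7,(441.5,-16.5,205,10.7))
def T(x,y):
    d=R.from_euler('z',10.3,degrees=True).apply([x-613.8,y+7.9,0]);return d.round(1)
for e in((562.8,53),(591.4,-60),(635.4,44),(662.6,-70.7),(659,46.5),(686.3,-69.5)):print(T(*e))
E
```

```text
t 0.1 pos [574.8  -0.  303.5] yaw 0.0 tilt 0.06 q [-0.04  0.71 -0.03  1.48  0.02  0.95 -0.08] F [-0.2  0.9 -0.4] w 1.001 gf 0.0
inc [-0.0165, -0.1332, 0.0986, -0.001, -0.0001, -0.1867]
inc [0.0, 0.0, 0.057, 0.0, 0.0, 0.0]
[-61.1  50.8   0. ]
[-12.7 -55.3   0. ]
[12.  54.9  0. ]
[ 59.2 -53.1   0. ]
[34.7 61.6  0. ]
[ 82.3 -47.6   0. ]
```

Request:
step_arm:
  increments:
    - [[-0.0033,-0.0266,0.0196,0,0,-0.0374],[-0.0066,-0.0533,0.0394,0,0,-0.0747],[-0.0099,-0.08,0.059,0,0,-0.112],[-0.0132,-0.1066,0.079,0,0,-0.149],[-0.0165,-0.1332,0.0986,0,0,-0.1867],[-0.0165,-0.1332,0.0986,0,0,-0.1867],[-0.0165,-0.1332,0.0986,0,0,-0.1867],[-0.0165,-0.1332,0.0986,0,0,-0.1867],[-0.0165,-0.1332,0.0986,0,0,-0.1867]]
  grip: 0.0854

```text
t: 1.0
tool_pos: [442.4, -16.4, 205.6]
orientation: [0.638, 0.77, 0.0, 0.0]
wrist_force: [0.5, 0.6, 0.2]
width: 1.0
grip_force: 0.0
```

Run:
```python
from h import *
now(); goal(441.5,-16.5,148,10.7)
c=bot.camera("wrist"); save("wrist1",c["pixels"]); print(c["vertical_fov"],c["cx"],c["cy"],c["T"].round(3).tolist())
```

```text
t 1.0 pos [442.4 -16.4 205.6] yaw 10.69 tilt 0.05 q [ 0.    0.7  -0.06  2.07  0.11  0.38  0.04] F [0.5 0.6 0.2] w 1.0 gf 0.0
inc [0.0001, -0.0009, 0.0576, 0.0009, 0.0001, -0.0002]
65.70646984690485 320.64635051578426 238.13825319995198 [[0.983, -0.174, -0.059, 427.809], [0.184, 0.933, 0.31, 64.195], [0.001, -0.316, 0.949, 275.998], [0.0, 0.0, 0.0, 1.0]]
```

View pics/wrist1.png

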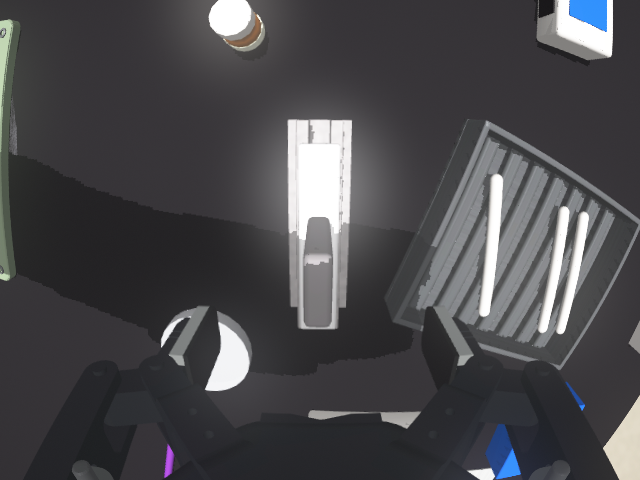

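The wrist view shows the rake handle (318,270) midway between the fingers, with the head bar displaced slightly to the -y end of the rails (bar 143–328, rails 120–307 rows). Descending to grasp.

Request:
step_arm:
  increments:
    - [[0,-0.0009,0.015,0.0009,0,0],[0,-0.0009,0.03,0.0009,0,0],[0,-0.0009,0.045,0.0009,0,0],[0,-0.0009,0.0576,0.0009,0,0],[0,-0.0009,0.0576,0.0009,0,0],[0,-0.0009,0.0576,0.0009,0,0]]

```text
t: 1.65
tool_pos: [441.0, -16.6, 148.0]
orientation: [0.638, 0.77, -0.0, -0.0]
wrist_force: [0.7, -0.3, 0.4]
width: 1.001
grip_force: 0.0
```

Request:
step_arm:
  increments:
    - [[0,0,0,0,0,0],[0,0,0,0,0,0],[0,0,0,0,0,0],[0,0,0,0,0,0],[0,0,0,0,0,0],[0,0,0,0,0,0],[0,0,0,0,0,0],[0,0,0,0,0,0],[0,0,0,0,0,0],[0,0,0,0,0,0]]
  grip: 0

```text
t: 2.65
tool_pos: [441.0, -16.7, 147.9]
orientation: [0.638, 0.77, -0.0, -0.0]
wrist_force: [-1.0, -0.3, 6.6]
width: 0.156
grip_force: 59.1
```

Run:
```python
from h import *
now(); goal(441.5,-16.5,250,10.7)
```

```text
t 2.65 pos [441.  -16.7 147.9] yaw 10.69 tilt 0.03 q [-0.01  0.82 -0.04  2.11  0.13  0.21  0.02] F [-1.  -0.3  6.6] w 0.156 gf 59.1
inc [0.0001, 0.0005, -0.1021, -0.0005, 0.0001, -0.0002]
```

Request:
step_arm:
  increments:
    - [[0,0,-0.01,0,0,0],[0,0,-0.03,0,0,0],[0,0,-0.05,0,0,0],[0,0,-0.07,0,0,0],[0,0,-0.09,0,0,0],[0,0,-0.1,0,0,0],[0,0,-0.1,0,0,0],[0,0,-0.1,0,0,0],[0,0,-0.1,0,0,0]]

```text
t: 3.55
tool_pos: [440.8, -16.7, 247.2]
orientation: [0.638, 0.77, -0.001, -0.001]
wrist_force: [-0.0, 0.4, -1.3]
width: 0.153
grip_force: 58.5
```

Run:
```python
from h import *
now()
for n in ("scene","side"):
    c=bot.camera(n); P=cloud(c)
    for nm,z in(("rails",(35,42)),("plate",(-1,8)),("bar",(140,156)),("barall",(130,160)),("tines",(108,130)),("cl",(100,112))):
        m=sel(P,385,505,-100,90,*z)
        if m.sum()>8:print(n,nm,m.sum(),rect(P[m][:,:2]),P[m][:,2].min(),np.median(P[m][:,2]),P[m][:,2].max())
    if n=="side": save("side1",c["pixels"][150:390,180:500].repeat(2,0).repeat(2,1))
```

```text
t 3.55 pos [440.8 -16.7 247.2] yaw 10.7 tilt 0.11 q [ 0.01  0.62 -0.08  2.02  0.1   0.51  0.05] F [-0.   0.4 -1.3] w 0.153 gf 58.5
scene rails 476 (array([441.8, -11.8]), array([ 35.5, 149.6]), 10.32) 35.024906243783676 39.160385843014524 41.98459508781502
scene plate 1138 (array([444.9,  -5. ]), array([119.9, 189.9]), 0.08) -0.8266530804323793 2.4134755865026705 7.971961885415567
scene bar 574 (array([442.4, -16.4]), array([ 30.5, 129.9]), 10.13) 140.14970378410453 148.64833964446916 155.91631014626
scene barall 629 (array([442.4, -16.4]), array([ 30.5, 129.9]), 10.13) 130.35153850999666 148.65251407555638 159.86596844555834
scene tines 113 (array([441.9, -16.2]), array([  8.5, 123.8]), 9.61) 108.18777076076026 118.92840470468752 129.85956019778496
scene cl 24 (array([442.6, -16. ]), array([  3.6, 123.9]), 11.23) 106.67624577782806 109.31343502199962 111.54469884272623
side rails 557 (array([439.7, -11.4]), array([ 32.8, 151.4]), 9.75) 35.0312624219348 39.20914643578362 41.94538731281364
side plate 2491 (array([444.9,  -5.1]), array([119.9, 189.8]), 0.03) -0.9893121183326912 2.2880283274979547 7.9921916335928245
side bar 690 (array([439.9, -17. ]), array([ 29.8, 131.3]), 11.4) 140.35240435816127 148.74814903144983 155.92763880719997
side barall 733 (array([439.9, -17. ]), array([ 29.8, 131.3]), 11.4) 130.49248255317764 148.7895648543746 159.79462982793768
side tines 84 (array([440.2, -17.1]), array([  6.2, 123.5]), 10.54) 108.40641953736588 116.07188125217658 129.82196818670332
side cl 29 (array([440.5, -16.7]), array([  5.4, 121.8]), 10.31) 105.39405687400051 109.39345331879326 111.95046822695247
```

View pics/side1.png

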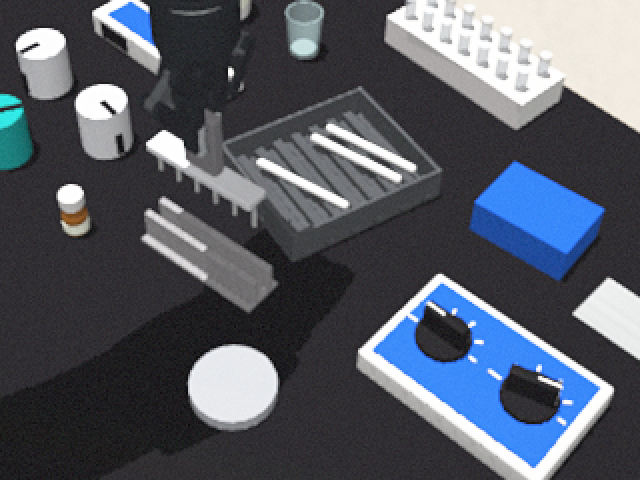

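The side view shows the rake held level with all six tines, the empty rest (centre about (440.8,-11.6), yaw 10°) and the three rods. I'll carry it to the tray's -x end.

```bash
cat >> h.py <<'E'
TY=-10.3; TC=np.array([613.8,-7.9])
def tw(xt,yt=0):
    return TC+R.from_euler('z',TY,degrees=True).apply([xt,yt,0])[:2]
def wt(x,y): return R.from_euler('z',-TY,degrees=True).apply([x-TC[0],y-TC[1],0])[:2]
E
python3 - <<'E'
from h import *
a=tw(-79); print(a,tw(79)); goal(*a,230,-10.3); goal(*a,160.3,-10.3,(*a,230,-10.3))
E
```

```text
[536.073082     6.22537499] [691.526918   -22.02537499]
inc [0.0048, 0.0979, 0.017, -0.0019, 0.0002, 0.3665]
inc [0.0, 0.0, 0.0697, 0.0, 0.0, 0.0]
```

Request:
step_arm:
  increments:
    - [[0.0006,0.012,0,0,0,0.045],[0.0012,0.025,0,0,0,0.09],[0.0018,0.037,0.003,0,0,0.137],[0.0024,0.049,0.006,0,0,0.183],[0.003,0.061,0.009,0,0,0.23],[0.0036,0.073,0.012,0,0,0.275],[0.0042,0.086,0.015,0,0,0.32],[0.0048,0.0979,0.017,0,0,0.3665],[0.0048,0.0979,0.017,0,0,0.3665],[0.0048,0.0979,0.017,0,0,0.3665],[0.0048,0.0979,0.017,0,0,0.3665]]

```text
t: 4.75
tool_pos: [535.8, 6.0, 230.6]
orientation: [0.767, 0.641, -0.001, -0.0]
wrist_force: [0.4, -0.4, -0.5]
width: 0.157
grip_force: 58.6
```

Run:
```python
from h import *
now(); goal(*tw(-79),161,-10.3)
```

```text
t 4.75 pos [535.8   6.  230.6] yaw -10.26 tilt 0.09 q [-0.09  0.75  0.03  1.72 -0.03  0.67 -0.22] F [ 0.4 -0.4 -0.5] w 0.157 gf 58.6
inc [0.0003, 0.0004, 0.0696, -0.0015, 0.0005, 0.0007]
```

Request:
step_arm:
  increments:
    - [[0,0,0.012,0,0,0],[0,0,0.026,0,0,0],[0,0,0.04,0,0,0],[0,0,0.053,0,0,0],[0,0,0.062,0,0,0],[0,0,0.0685,0,0,0],[0,0,0.0696,0,0,0],[0,0,0.0696,0,0,0],[0,0,0.0696,0,0,0]]

```text
t: 5.65
tool_pos: [536.3, 6.2, 161.4]
orientation: [0.768, 0.641, -0.0, -0.0]
wrist_force: [0.3, 0.4, -1.8]
width: 0.156
grip_force: 58.6
```

Run:
```python
from h import *
now()
```

```text
t 5.65 pos [536.3   6.2 161.4] yaw -10.3 tilt 0.02 q [-0.08  0.86  0.02  1.78 -0.03  0.5  -0.22] F [ 0.3  0.4 -1.8] w 0.156 gf 58.6
```

Request:
step_arm:
  increments:
    - [[0,0.004,0.0012,0,0,0],[0,0.008,0.0012,0,0,0],[0,0.012,0.0012,0,0,0],[0,0.016,0.0012,0,0,0],[0,0.02,0.0012,0,0,0],[0,0.024,0.0012,0,0,0],[0,0.028,0.0012,0,0,0],[0,0.032,0.0012,0,0,0],[0,0.036,0.0012,0,0,0],[0,0.04,0.0012,0,0,0],[0,0.044,0.0012,0,0,0],[0,0.048,0.0012,0,0,0],[0,0.052,0.0012,0,0,0],[0,0.056,0.0012,0,0,0],[0,0.06,0.0012,0,0,0],[0,0.064,0.0012,0,0,0],[0,0.068,0.0012,0,0,0],[0,0.072,0.0012,0,0,0],[0,0.076,0.0012,0,0,0],[0,0.08,0.0012,0,0,0]]

```text
t: 7.65
tool_pos: [615.2, -8.2, 159.7]
orientation: [0.768, 0.641, -0.0, -0.0]
wrist_force: [-0.4, -0.2, -1.6]
width: 0.158
grip_force: 58.5
```

```bash
cat >> h.py <<'E'
def rods():
    for n in ("scene","side"):
        c=bot.camera(n); P=cloud(c); br=c["pixels"].min(-1)
        Q=P.copy().reshape(-1,3); q=R.from_euler('z',-TY,degrees=True).apply(Q-np.r_[TC,0]).reshape(P.shape)
        m=(abs(q[...,0])<92)&(abs(q[...,1])<78)&(q[...,2]>6)&(q[...,2]<34)&(br>140)
        k,l,st,ce=cv2.connectedComponentsWithStats(m.astype(np.uint8))
        for i in range(1,k):
            if st[i,4]>25:
                p=q[l==i]; mu=p.mean(0); d=np.linalg.svd(p-mu,full_matrices=0)[2][0]; d*=np.sign(d[1]); t=(p-mu)@d
                print(n,st[i,4],"ends(tray)",(mu+d*t.min()).round(1),(mu+d*t.max()).round(1),"ztop~",np.percentile(p[:,2],80).round(1))
E
python3 - <<'E'
from h import *
now(); rods();
E
```

```text
t 7.65 pos [615.2  -8.2 159.7] yaw -10.31 tilt 0.06 q [-0.05  0.95  0.02  1.47 -0.03  0.72 -0.19] F [-0.4 -0.2 -1.6] w 0.158 gf 58.5
scene 35 ends(tray) [-11.    9.7  14.8] [-2.6 40.5 23.1] ztop~ 17.9
scene 33 ends(tray) [-11.9  36.   14. ] [ 2.1 62.2 28.2] ztop~ 18.6
scene 234 ends(tray) [ 61.7 -51.1  25. ] [15.6 53.7 25.9] ztop~ 27.3
scene 240 ends(tray) [ 81.9 -37.6  26.4] [36.7 60.4 24.8] ztop~ 27.6
side 154 ends(tray) [ 79.  -50.9  26. ] [41.8 39.7 25.7] ztop~ 28.2
side 183 ends(tray) [-12.5 -57.8  17. ] [-11.8  57.7  16.2] ztop~ 18.4
side 93 ends(tray) [ 56.8 -54.2  24.6] [33.4 -0.8 27.2] ztop~ 28.1
```

Rod 1 has dropped into the groove at -12. Continuing the sweep.

Request:
step_arm:
  increments:
    - [[0,0.004,0,0,0,0],[0,0.008,0,0,0,0],[0,0.012,0,0,0,0],[0,0.016,0,0,0,0],[0,0.02,0,0,0,0],[0,0.024,0,0,0,0],[0,0.028,0,0,0,0],[0,0.032,0,0,0,0],[0,0.036,0,0,0,0],[0,0.04,0,0,0,0],[0,0.044,0,0,0,0],[0,0.048,0,0,0,0],[0,0.05,0,0,0,0],[0,0.05,0,0,0,0]]

```text
t: 9.15
tool_pos: [664.2, -17.1, 159.5]
orientation: [0.768, 0.641, -0.0, -0.0]
wrist_force: [-0.6, 0.5, -1.7]
width: 0.159
grip_force: 58.6
```

Run:
```python
from h import *
now(); rods(); print(wt(*bot.get_obs()["tool_pos"][:2]))
```

```text
t 9.15 pos [664.2 -17.1 159.5] yaw -10.31 tilt 0.06 q [-0.03  1.02  0.02  1.26 -0.03  0.86 -0.18] F [-0.6  0.5 -1.7] w 0.159 gf 58.6
scene 143 ends(tray) [ -7.9 -12.6  17.2] [-7.9 60.2 16.8] ztop~ 18.5
scene 293 ends(tray) [ 74.2 -52.6  25.6] [73.4 68.5 24.6] ztop~ 27.4
side 30 ends(tray) [ 51.4 -13.7  27.2] [60.  41.6 13.1] ztop~ 21.7
side 192 ends(tray) [-12.3 -55.3  16.9] [-11.7  58.8  16. ] ztop~ 18.3
[51.0307909  0.0574563]
```

Request:
step_arm:
  increments:
    - [[0,0.003,0,0,0,0],[0,0.006,0,0,0,0],[0,0.009,0,0,0,0],[0,0.012,0,0,0,0],[0,0.015,0,0,0,0],[0,0.018,0,0,0,0],[0,0.021,0,0,0,0],[0,0.024,0,0,0,0],[0,0.027,0,0,0,0],[0,0.027,0,0,0,0],[0,0.027,0,0,0,0]]

```text
t: 10.35
tool_pos: [690.6, -21.9, 159.6]
orientation: [0.768, 0.641, -0.0, -0.0]
wrist_force: [-0.1, 1.2, -1.1]
width: 0.155
grip_force: 58.6
```

Run:
```python
from h import *
now(); rods(); print(wt(*bot.get_obs()["tool_pos"][:2]))
```

```text
t 10.35 pos [690.6 -21.9 159.6] yaw -10.3 tilt 0.07 q [-0.02  1.06  0.03  1.13 -0.03  0.95 -0.18] F [-0.1  1.2 -1.1] w 0.155 gf 58.6
scene 165 ends(tray) [ -7.4 -27.9  17.6] [-8.2 60.7 16.5] ztop~ 18.5
side 177 ends(tray) [ 59.5 -55.2  17.3] [59.3 58.6 16.8] ztop~ 18.9
side 192 ends(tray) [-12.3 -56.   16.8] [-11.6  60.1  15.7] ztop~ 18.1
side 27 ends(tray) [ 74.4 -62.3  27.9] [ 86.6 -31.2  13.2] ztop~ 20.6
[7.80542905e+01 1.64613721e-02]
```

Request:
step_arm:
  increments:
    - [[0,0,-0.012,0,0,0],[0,0,-0.026,0,0,0],[0,0,-0.045,0,0,0],[0,0,-0.065,0,0,0],[0,0,-0.08,0,0,0],[0,0,-0.09,0,0,0],[0,0,-0.09,0,0,0],[0,0,-0.09,0,0,0]]

```text
t: 11.25
tool_pos: [690.6, -21.8, 249.5]
orientation: [0.768, 0.641, -0.001, -0.0]
wrist_force: [-0.1, 0.3, -2.0]
width: 0.154
grip_force: 58.6
```

Run:
```python
from h import *
now(); rods(); rx=R.from_euler('z',10,degrees=True).apply
goal(440.8,-11.6,250,10.2)
c=bot.camera("wrist"); save("wrist2",c["pixels"])
```

```text
t 11.25 pos [690.6 -21.8 249.5] yaw -10.3 tilt 0.07 q [-0.03  0.97  0.03  1.05 -0.03  1.13 -0.18] F [-0.1  0.3 -2. ] w 0.154 gf 58.6
scene 86 ends(tray) [-7.7 15.8 18.1] [-8.7 60.  15.6] ztop~ 18.4
scene 206 ends(tray) [ 64.8 -54.1  17.3] [63.5 61.  16.8] ztop~ 18.4
side 154 ends(tray) [ 83.5 -51.   16.4] [83.  67.5 17. ] ztop~ 18.6
side 181 ends(tray) [ 59.4 -56.   17.4] [59.7 58.  16.4] ztop~ 18.7
side 197 ends(tray) [-12.6 -56.6  17.3] [-11.6  57.6  15.9] ztop~ 18.4
inc [-0.0346, -0.2475, -0.0006, -0.0022, 0.0001, -0.3579]
```

View pics/wrist2.png

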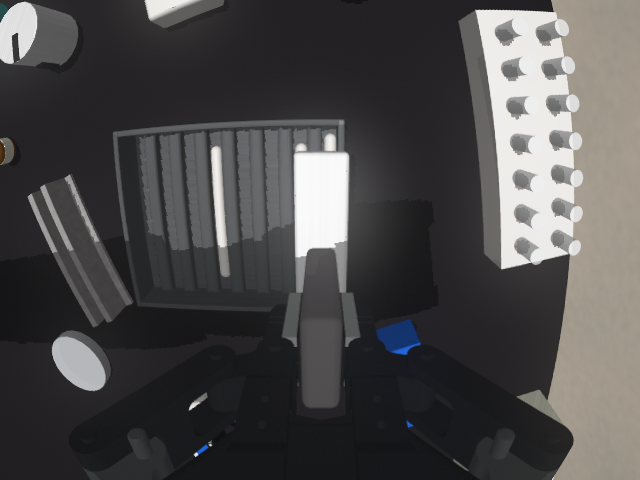

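All rods lie in grooves (-12, 60 and 84). The wrist view shows the left rod at (220,210) in its groove and the other two at (300,148) and (330,142) under the head. Now carrying the rake home.

Request:
step_arm:
  increments:
    - [[-0.002,-0.015,0,0,0,-0.02],[-0.0055,-0.04,0,0,0,-0.06],[-0.01,-0.07,0,0,0,-0.11],[-0.014,-0.1,0,0,0,-0.15],[-0.018,-0.13,0,0,0,-0.19],[-0.022,-0.16,0,0,0,-0.235],[-0.026,-0.19,0,0,0,-0.28],[-0.03,-0.22,0,0,0,-0.32],[-0.033,-0.24,0,0,0,-0.35],[-0.0346,-0.2475,0,0,0,-0.358],[-0.0346,-0.2475,0,0,0,-0.358],[-0.0346,-0.2475,0,0,0,-0.358],[-0.0346,-0.2475,0,0,0,-0.358]]

```text
t: 12.7
tool_pos: [441.8, -11.6, 249.7]
orientation: [0.642, 0.767, -0.0, -0.0]
wrist_force: [0.2, 0.2, -2.0]
width: 0.157
grip_force: 58.8
```

Run:
```python
from h import *
now(); goal(440.8,-11.6,148.3,10.2)
for n in ("scene","side"):
    c=bot.camera(n); P=cloud(c)
    for nm,z in(("rails",(35,42)),("bar",(140,158)),("tines",(108,132))):
        m=sel(P,385,505,-100,90,*z)
        if m.sum()>8:print(n,nm,m.sum(),rect(P[m][:,:2]),np.median(P[m][:,2]))
```

```text
t 12.7 pos [441.8 -11.6 249.7] yaw 10.18 tilt 0.04 q [-0.    0.61 -0.07  2.02  0.08  0.52  0.04] F [ 0.2  0.2 -2. ] w 0.157 gf 58.8
inc [0.0002, -0.0009, 0.1014, -0.0007, 0.0, -0.0003]
scene rails 478 (array([441.1, -11.9]), array([ 36. , 149.6]), 10.55) 38.92490451470201
scene bar 580 (array([443.8, -11.3]), array([ 30.1, 129.7]), 9.17) 150.93346525869714
scene tines 122 (array([443.7, -11.2]), array([  7.3, 124.1]), 10.8) 120.0973269531155
side rails 539 (array([439.5, -11.4]), array([ 33.9, 151.9]), 10.56) 39.23152465988062
side bar 680 (array([440.7, -11.7]), array([ 28.1, 131.2]), 9.78) 151.14379640243192
side tines 90 (array([441. , -11.4]), array([  7.8, 124. ]), 10.97) 118.3627683619784
```

Request:
step_arm:
  increments:
    - [[0,-0.0013,0.015,0,0,0],[0,-0.0013,0.03,0,0,0],[0,-0.0013,0.045,0,0,0],[0,-0.0013,0.06,0,0,0],[0,-0.0013,0.075,0,0,0],[0,-0.0013,0.085,0,0,0],[0,-0.0013,0.092,0,0,0],[0,-0.0013,0.098,0,0,0],[0,-0.0013,0.1014,0,0,0],[0,-0.0013,0.1014,0,0,0],[0,-0.0013,0.1014,0,0,0]]

```text
t: 13.9
tool_pos: [439.8, -11.9, 148.7]
orientation: [0.641, 0.767, -0.0, -0.0]
wrist_force: [1.3, -0.3, -1.6]
width: 0.154
grip_force: 59.0
```

Run:
```python
from h import *
now()
```

```text
t 13.9 pos [439.8 -11.9 148.7] yaw 10.21 tilt 0.04 q [-0.03  0.82 -0.03  2.12  0.11  0.21  0.02] F [ 1.3 -0.3 -1.6] w 0.154 gf 59.0
```

Lower 0.8 mm onto the rails, then release and lift.

Request:
step_arm:
  increments:
    - [[0,0,0.0008,0,0,0],[0,0,0.0008,0,0,0],[0,0,0.0008,0,0,0]]

```text
t: 14.2
tool_pos: [439.8, -11.9, 147.9]
orientation: [0.641, 0.767, -0.0, -0.0]
wrist_force: [0.6, 0.3, 5.7]
width: 0.157
grip_force: 59.4
```

Request:
step_arm:
  increments:
    - [[0,0,0,0,0,0],[0,0,0,0,0,0],[0,0,0,0,0,0],[0,0,0,0,0,0],[0,0,0,0,0,0],[0,0,0,0,0,0],[0,0,0,0,0,0],[0,0,0,0,0,0],[0,0,-0.02,0,0,0],[0,0,-0.05,0,0,0],[0,0,-0.09,0,0,0],[0,0,-0.12,0,0,0],[0,0,-0.12,0,0,0],[0,0,-0.12,0,0,0]]
  grip: 0.0854

```text
t: 15.6
tool_pos: [439.8, -11.9, 267.9]
orientation: [0.641, 0.767, -0.0, 0.0]
wrist_force: [0.4, 0.1, -1.0]
width: 1.0
grip_force: 0.0
```

```bash
cat >> h.py <<'E'
def cans():
    for n in ("scene","side"):
        c=bot.camera(n); P=cloud(c); g=c["pixels"].astype(int)
        m=sel(P,380,560,120,430,60,70)&(abs(g[...,0]-g[...,2])<60)
        k,l,st,ce=cv2.connectedComponentsWithStats(cv2.dilate(m.astype(np.uint8),np.ones((3,3))))
        for i in range(1,k):
            if st[i,4]<120: continue
            mm=(l==i)&m; p=P[mm]; hull=cv2.convexHull(p[:,:2].astype(np.float32))[:,0]; cc,r=circ(hull)
            dk=p[g.max(-1)[mm]<90]; dd=dk[:,:2]-cc; dd=dd[np.hypot(*dd.T)<24]
            a=np.degrees(np.arctan2(dd[:,1].mean(),dd[:,0].mean())) if len(dd) else None
            print(n,"can",mm.sum(),cc.round(1),r.round(1),"dark",len(dd),a)
E
python3 - <<'E'
from h import *
now(); cans()
for n in ("scene","side"):
    c=bot.camera(n); P=cloud(c)
    for nm,z in(("rails",(35,42)),("bar",(44,54)),("handle",(105,125)),):
        m=sel(P,385,505,-100,90,*z)
        if m.sum()>8:print(n,nm,m.sum(),rect(P[m][:,:2]),np.median(P[m][:,2]))
E
```

```text
t 15.6 pos [439.8 -11.9 267.9] yaw 10.2 tilt 0.01 q [ 0.    0.58 -0.08  2.    0.08  0.57  0.05] F [ 0.4  0.1 -1. ] w 1.0 gf 0.0
scene can 457 [463.6 206.3] 29.1 dark 16 -86.93870891138798
scene can 489 [435.8 375.3] 28.9 dark 18 174.86444017664675
side can 322 [433.2 376.6] 30.0 dark 13 -173.77939192166417
side can 378 [461.1 207. ] 28.8 dark 10 -89.59669056836925
scene rails 237 (array([443. , -11.1]), array([ 34. , 149.3]), 8.6) 39.24677844913958
scene bar 449 (array([441. , -11.6]), array([ 32.4, 129.4]), 9.72) 49.35596514393819
scene handle 161 (array([443. , -11.9]), array([16.6, 39.4]), 13.37) 116.87372219473411
side rails 228 (array([438.6, -12.5]), array([ 31.5, 151.9]), 10.61) 39.13324918325736
side bar 550 (array([439.5, -12.1]), array([ 28.8, 130.1]), 10.58) 49.56979746084727
side handle 189 (array([438.7, -12.2]), array([15.8, 40.7]), 10.02) 117.96479216204239
```

The rake is home. Can1 was knocked from (466,340) to (434.5,376). I'll turn each can where it now stands, so its mark points at its own window. Checking the surroundings and planning.

Run:
```python
from h import *
for n in ("scene","side"):
    c=bot.camera(n); P=cloud(c); g=c["pixels"]
    if n=="scene": save("scene3",g[180:340,330:570].repeat(3,0).repeat(3,1))
    for cc in((434.5,376),(462.3,206.6)):
        d=np.hypot(P[...,0]-cc[0],P[...,1]-cc[1]); m=(P[...,2]>12)&(P[...,2]<200)&(d>36)&(d<110)
        p=P[m]; d=d[m]; a=np.degrees(np.arctan2(p[:,1]-cc[1],p[:,0]-cc[0]))
        for s in range(-180,180,30):
            k=(a>=s)&(a<s+30)
            if k.sum()>5: print(n,cc,s,k.sum(),d[k].min().round(0),p[k][:,2].max().round(0))
    # windows: dark pixels on the scanner front
    m=sel(P,550,610,150,420,5,33)&(g.max(-1)<70); q=P[m]
    for lo,hi in((150,280),(280,420)):
        k=q[(q[:,1]>lo)&(q[:,1]<hi)]
        if len(k)>5: print(n,"win",len(k),k.mean(0).round(1),k[:,1].min().round(),k[:,1].max().round())
goal(462.3,206.6,240,-23); goal(462.3,206.6,109,-23,(462.3,206.6,240,-23))
```

```text
scene (434.5, 376) -180 512 80.0 70.0
scene (434.5, 376) -150 71 98.0 71.0
scene (434.5, 376) -120 150 98.0 69.0
scene (434.5, 376) 150 129 84.0 70.0
scene (462.3, 206.6) 120 416 79.0 70.0
scene (462.3, 206.6) 150 151 84.0 70.0
side (434.5, 376) -180 204 84.0 71.0
side (434.5, 376) -150 27 100.0 69.0
side (434.5, 376) -120 14 102.0 70.0
side (434.5, 376) 150 32 89.0 71.0
side (462.3, 206.6) 120 94 84.0 71.0
side (462.3, 206.6) 150 239 87.0 72.0
side win 54 [577.4 202.7  16.4] 151.0 252.0
side win 78 [565.8 345.6  17.8] 320.0 388.0
inc [0.2109, 0.0611, 0.027, -0.0022, 0.0005, 0.5796]
inc [0.0, 0.0, 0.131, 0.0, 0.0, 0.0]
```

View pics/scene3.png

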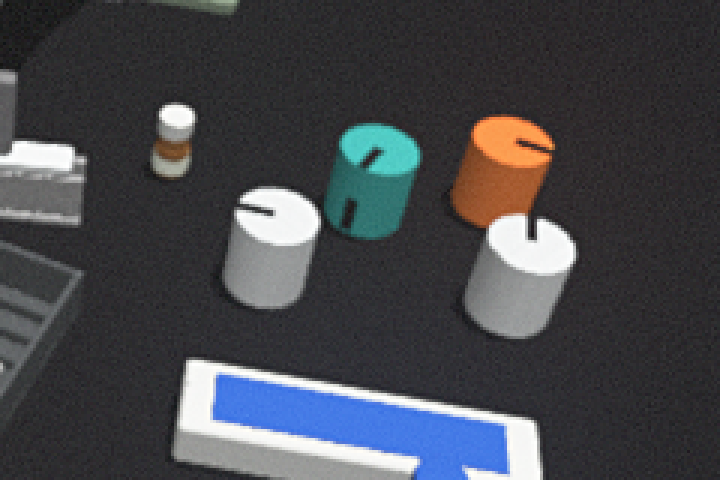

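The crop shows both white cans (272,215) and (530,243), with the marks on their lids pointing -y and away from the scanner. Nothing is within 79 mm of either can. Moving to can2.

Request:
step_arm:
  increments:
    - [[0.021,0.006,0,0,0,0.058],[0.053,0.015,0,0,0,0.145],[0.084,0.024,0.005,0,0,0.232],[0.116,0.034,0.01,0,0,0.32],[0.148,0.043,0.016,0,0,0.406],[0.18,0.052,0.022,0,0,0.493],[0.203,0.059,0.027,0,0,0.56],[0.2109,0.0611,0.027,0,0,0.5796],[0.2109,0.0611,0.027,0,0,0.5796],[0.2109,0.0611,0.027,0,0,0.5796],[0.2109,0.0611,0.027,0,0,0.5796]]

```text
t: 17.0
tool_pos: [462.7, 205.3, 240.8]
orientation: [0.834, 0.552, -0.0, -0.0]
wrist_force: [-0.5, -0.4, 0.4]
width: 1.003
grip_force: 0.0
```

Run:
```python
from h import *
now(); cans(); goal(462.3,206.6,109,-23)
```

```text
t 17.0 pos [462.7 205.3 240.8] yaw -23.04 tilt 0.06 q [-0.57  0.71  0.16  1.82 -0.17  0.63 -0.71] F [-0.5 -0.4  0.4] w 1.003 gf 0.0
scene can 457 [463.7 206.4] 29.3 dark 20 -87.48499402137051
scene can 481 [436.4 375.1] 28.7 dark 18 173.9443607069602
side can 327 [434.2 375.4] 29.8 dark 11 178.60581166838546
side can 378 [461.4 206.4] 29.4 dark 17 -89.46955537223536
inc [0.0008, -0.0007, 0.1319, -0.0006, 0.0004, -0.0008]
```

Request:
step_arm:
  increments:
    - [[0.0008,-0.0007,0.025,0,0,0],[0.0008,-0.0007,0.055,0,0,0],[0.0008,-0.0007,0.08,0,0,0],[0.0008,-0.0007,0.1,0,0,0],[0.0008,-0.0007,0.12,0,0,0],[0.0008,-0.0007,0.1319,0,0,0],[0.0008,-0.0007,0.1319,0,0,0],[0.0008,-0.0007,0.1319,0,0,0]]

```text
t: 17.9
tool_pos: [462.3, 207.4, 109.3]
orientation: [0.834, 0.552, -0.0, -0.0]
wrist_force: [0.1, 0.1, 0.7]
width: 0.999
grip_force: 0.0
```

Request:
step_arm:
  increments:
    - [[0,0,0,0,0,0],[0,0,0,0,0,0],[0,0,0,0,0,0],[0,0,0,0,0,0],[0,0,0,0,0,0],[0,0,0,0,0,0],[0,0,0,0,0,0]]
  grip: 0.045

```text
t: 18.6
tool_pos: [462.2, 207.7, 109.8]
orientation: [0.834, 0.552, 0.0, -0.0]
wrist_force: [-2.0, -0.3, 17.1]
width: 0.668
grip_force: 60.8
```

Run:
```python
from h import *
now(); cans();
```

```text
t 18.6 pos [462.2 207.7 109.8] yaw -23.0 tilt 0.03 q [-0.53  0.94  0.08  1.9  -0.21  0.31 -0.68] F [-2.  -0.3 17.1] w 0.668 gf 60.8
scene can 261 [465.8 198.5] 35.7 dark 0 None
scene can 480 [435.8 375. ] 29.1 dark 16 172.35841572529188
side can 317 [434.1 375.2] 29.3 dark 9 -178.90154379432641
side can 420 [459.9 205.9] 34.7 dark 17 -82.83463704602035
```

Request:
step_arm:
  increments:
    - [[0,0,-0.001,0,0,0],[0,0,-0.001,0,0,-0.06],[0,0,-0.001,0,0,-0.18],[0,0,-0.001,0,0,-0.3],[0,0,-0.001,0,0,-0.42],[0,0,-0.001,0,0,-0.54],[0,0,-0.001,0,0,-0.66],[0,0,-0.001,0,0,-0.78],[0,0,-0.001,0,0,-0.9],[0,0,-0.001,0,0,-1.02],[0,0,-0.001,0,0,-1.14],[0,0,-0.001,0,0,-1.26],[0,0,-0.001,0,0,-1.38],[0,0,-0.001,0,0,-1.5],[0,0,-0.001,0,0,-1.58],[0,0,-0.001,0,0,-1.63],[0,0,-0.001,0,0,-1.63],[0,0,-0.001,0,0,-1.63],[0,0,0,0,0,-1.63],[0,0,0,0,0,-1.63]]

```text
t: 20.7
tool_pos: [462.2, 207.4, 109.8]
orientation: [0.171, 0.985, -0.0, 0.0]
wrist_force: [-4.2, -3.3, 27.2]
width: 0.659
grip_force: 67.2
```

Request:
step_arm:
  increments:
    - [[0,0,0,0,0,0],[0,0,0,0,0,0],[0,0,0,0,0,0],[0,0,0,0,0,0],[0,0,0,0,0,0],[0,0,0,0,0,0],[0,0,0,0,0,0],[0,0,-0.025,0,0,0],[0,0,-0.06,0,0,0],[0,0,-0.1,0,0,0],[0,0,-0.13,0,0,0],[0,0,-0.13,0,0,0],[0,0,-0.13,0,0,0]]
  grip: 0.0854

```text
t: 22.0
tool_pos: [462.3, 207.4, 238.9]
orientation: [0.17, 0.985, -0.0, -0.0]
wrist_force: [-0.5, -0.7, -1.2]
width: 1.002
grip_force: 0.0
```

Run:
```python
from h import *
now(); cans(); goal(434.9,375.7,240,-43); goal(434.9,375.7,109,-43,(434.9,375.7,240,-43))
```

```text
t 22.0 pos [462.3 207.4 238.9] yaw 70.37 tilt 0.01 q [-0.27  0.72 -0.38  1.81  0.4   0.69  0.35] F [-0.5 -0.7 -1.2] w 1.002 gf 0.0
scene can 453 [464.6 206.4] 28.9 dark 20 8.331494173688801
scene can 484 [435.8 375.9] 29.2 dark 17 178.49588646502048
side can 320 [433.3 376.5] 29.5 dark 11 -168.33966191313755
side can 387 [461.6 205.9] 29.5 dark 16 -0.801753394019319
inc [0.082, 0.1495, -0.0021, -0.0026, 0.0003, 1.9791]
inc [0.0, 0.0, 0.131, 0.0, 0.0, 0.0]
```

Request:
step_arm:
  increments:
    - [[0.005,0.01,0,0,0,0.12],[0.011,0.02,0,0,0,0.25],[0.017,0.031,0,0,0,0.38],[0.022,0.041,0,0,0,0.51],[0.028,0.051,0,0,0,0.64],[0.033,0.061,0,0,0,0.77],[0.039,0.071,0,0,0,0.9],[0.044,0.081,0,0,0,1.03],[0.05,0.091,0,0,0,1.16],[0.055,0.101,0,0,0,1.29],[0.06,0.111,0,0,0,1.42],[0.066,0.121,0,0,0,1.55],[0.071,0.131,0,0,0,1.68],[0.076,0.14,0,0,0,1.81],[0.082,0.1495,0,0,0,1.93],[0.082,0.1495,0,0,0,1.979],[0.082,0.1495,0,0,0,1.979],[0.082,0.1495,0,0,0,1.979],[0.082,0.1495,0,0,0,1.979]]

```text
t: 24.0
tool_pos: [435.2, 375.6, 238.4]
orientation: [0.917, 0.399, -0.001, 0.0]
wrist_force: [0.3, 0.2, -0.5]
width: 0.995
grip_force: 0.0
```

```bash
cat >> h.py <<'E'
def wproj(c,u,v,z):
    f=240/np.tan(np.radians(c["vertical_fov"]/2)); d=np.array([u-c["cx"],v-c["cy"]],float).T.reshape(-1,2); r=np.hypot(*d.T); th=r/f
    k=np.where(r>0,np.sin(th)/np.maximum(r,1e-9),0); ray=np.c_[d[:,0]*k,-d[:,1]*k,-np.cos(th)]@c["T"][:3,:3].T
    o=c["T"][:3,3]; s=(z-o[2])/ray[:,2]; return o+ray*s[:,None]
def wristcan(c,cc,zl=65):
    # lid seen by the wrist camera: dark line near the expected centre
    v,u=np.mgrid[0:480,0:640]; q=wproj(c,u.ravel(),v.ravel(),zl); g=c["pixels"].reshape(-1,3).astype(int)
    d=np.hypot(*(q[:,:2]-cc).T); dm=(d<25)&(g.max(1)<90); p=q[dm][:,:2]
    if len(p)<5: print("no line",len(p)); return
    mu=p.mean(0); w=np.linalg.svd(p-mu,full_matrices=0)[2][0]; t=(p-mu)@w; e=[mu+w*t.min(),mu+w*t.max()]
    br=(d<42)&(g.min(1)>120); h=q[br][:,:2]; cen=circ(cv2.convexHull(h.astype(np.float32))[:,0]); print("line",len(p),np.round(e,1).tolist(),"axis",np.degrees(np.arctan2(w[1],w[0])).round(1),"lid",cen)
E
python3 - <<'E'
from h import *
now(); goal(434.9,375.7,109,-43)
c=bot.camera("wrist"); save("wrist4",c["pixels"]); wristcan(c,np.array([434.9,375.7])); wristcan(c,np.array([463,206.2]))
E
```

```text
t 24.0 pos [435.2 375.6 238.4] yaw -42.94 tilt 0.08 q [-0.89  0.8   0.24  1.57 -0.24  0.8  -1.3 ] F [ 0.3  0.2 -0.5] w 0.995 gf 0.0
inc [0.0, -0.0002, 0.1294, -0.0005, 0.0014, 0.0011]
line 267 [[432.2, 377.4], [410.0, 377.2]] axis -179.7 lid (array([437.69878859, 381.09804779]), np.float64(31.35274133361588))
line 1036 [[467.6, 230.5], [452.3, 183.6]] axis -108.1 lid (array([470.67300936, 216.68450817]), np.float64(28.126066386583275))
```

View pics/wrist4.png

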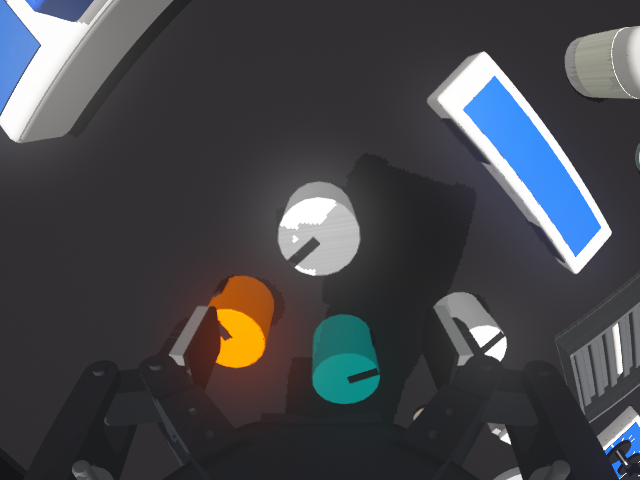

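The wrist view shows can1 centred at (318,235), its mark direction 180.2°, with the orange can (240,320) and turquoise can (345,360) clear of the fingers. Grasping can1.

Request:
step_arm:
  increments:
    - [[0,0,0.025,0,0,0],[0,0,0.055,0,0,0],[0,0,0.08,0,0,0],[0,0,0.1,0,0,0],[0,0,0.12,0,0,0],[0,0,0.1294,0,0,0],[0,0,0.1294,0,0,0],[0,0,0.1294,0,0,0]]

```text
t: 24.85
tool_pos: [435.2, 376.0, 110.0]
orientation: [0.917, 0.399, -0.0, -0.0]
wrist_force: [-0.6, 1.1, -0.2]
width: 1.001
grip_force: 0.0
```

Request:
step_arm:
  increments:
    - [[0,0,0,0,0,0],[0,0,0,0,0,0],[0,0,0,0,0,0],[0,0,0,0,0,0],[0,0,0,0,0,0],[0,0,0,0,0,0],[0,0,0,0,0,0]]
  grip: 0.045

```text
t: 25.55
tool_pos: [435.2, 376.1, 110.4]
orientation: [0.917, 0.399, 0.0, -0.0]
wrist_force: [-2.3, -1.1, 13.6]
width: 0.661
grip_force: 61.6
```

Request:
step_arm:
  increments:
    - [[0,0,-0.001,0,0,0],[0,0,-0.001,0,0,-0.06],[0,0,-0.001,0,0,-0.18],[0,0,-0.001,0,0,-0.3],[0,0,-0.001,0,0,-0.42],[0,0,-0.001,0,0,-0.54],[0,0,-0.001,0,0,-0.66],[0,0,-0.001,0,0,-0.78],[0,0,-0.001,0,0,-0.9],[0,0,-0.001,0,0,-1.02],[0,0,-0.001,0,0,-1.14],[0,0,-0.001,0,0,-1.26],[0,0,-0.001,0,0,-1.38],[0,0,-0.001,0,0,-1.46],[0,0,-0.001,0,0,-1.5],[0,0,-0.001,0,0,-1.5],[0,0,-0.001,0,0,-1.5]]

```text
t: 27.25
tool_pos: [435.1, 375.9, 110.5]
orientation: [0.4, 0.916, -0.0, -0.0]
wrist_force: [1.1, -1.3, 2.0]
width: 0.657
grip_force: 63.9
```

Run:
```python
from h import *
now(); goal(435.2,375.6,109.5,124.8)
```

```text
t 27.25 pos [435.1 375.9 110.5] yaw 42.84 tilt 0.04 q [-0.67  0.99 -0.19  1.65  0.31  0.53 -0.3 ] F [ 1.1 -1.3  2. ] w 0.657 gf 63.9
inc [-0.0003, -0.0001, 0.001, -0.0002, -0.0007, -1.4305]
```

Request:
step_arm:
  increments:
    - [[0,0,0,0,0,-0.06],[0,0,0,0,0,-0.18],[0,0,0,0,0,-0.3],[0,0,0,0,0,-0.42],[0,0,0,0,0,-0.54],[0,0,0,0,0,-0.66],[0,0,0,0,0,-0.78],[0,0,0,0,0,-0.9],[0,0,0,0,0,-1.02],[0,0,0,0,0,-1.14],[0,0,0,0,0,-1.26],[0,0,0,0,0,-1.36],[0,0,0,0,0,-1.43],[0,0,0,0,0,-1.43],[0,0,0,0,0,-1.43],[0,0,0.0005,0,0,-1.43],[0,0,0.0005,0,0,-1.43]]

```text
t: 28.95
tool_pos: [435.1, 375.9, 110.4]
orientation: [-0.298, 0.954, -0.0, -0.0]
wrist_force: [-1.2, -3.7, 13.9]
width: 0.66
grip_force: 65.8
```

Request:
step_arm:
  increments:
    - [[0,0,0,0,0,0],[0,0,0,0,0,0],[0,0,0,0,0,0],[0,0,0,0,0,0],[0,0,0,0,0,0],[0,0,0,0,0,0],[0,0,0,0,0,0],[0,0,-0.025,0,0,0],[0,0,-0.06,0,0,0],[0,0,-0.1,0,0,0],[0,0,-0.13,0,0,0],[0,0,-0.13,0,0,0],[0,0,-0.13,0,0,0]]
  grip: 0.0854

```text
t: 30.25
tool_pos: [435.2, 375.8, 240.0]
orientation: [-0.3, 0.954, 0.0, -0.0]
wrist_force: [0.1, -0.3, -1.0]
width: 0.997
grip_force: 0.0
```

Run:
```python
from h import *
now(); cans()
c=bot.camera("wrist"); wristcan(c,np.array([435,376])); np.savez("w5.npz",**c)
c=bot.camera("scene"); save("scene5",c["pixels"][180:340,330:570].repeat(3,0).repeat(3,1))
goal(536.2,-249.8,240,30)
```

```text
t 30.25 pos [435.2 375.8 240. ] yaw 124.87 tilt 0.02 q [-0.44  0.86 -0.68  1.56  0.62  0.95  0.86] F [ 0.1 -0.3 -1. ] w 0.997 gf 0.0
scene can 456 [464.5 206.2] 29.0 dark 20 7.609337710591073
scene can 482 [437.7 374.7] 28.8 dark 19 -8.4980687055796
side can 318 [434.1 374.4] 29.5 dark 13 -16.001507392800352
side can 386 [461.4 206.5] 29.1 dark 13 -1.4722492486283965
line 278 [[438.3, 376.5], [459.5, 372.0]] axis -12.0 lid (array([431.48023542, 373.98155857]), np.float64(31.327924024695587))
inc [0.2747, -0.571, -0.0006, -0.0018, -0.002, 1.6561]
```

View pics/scene5.png

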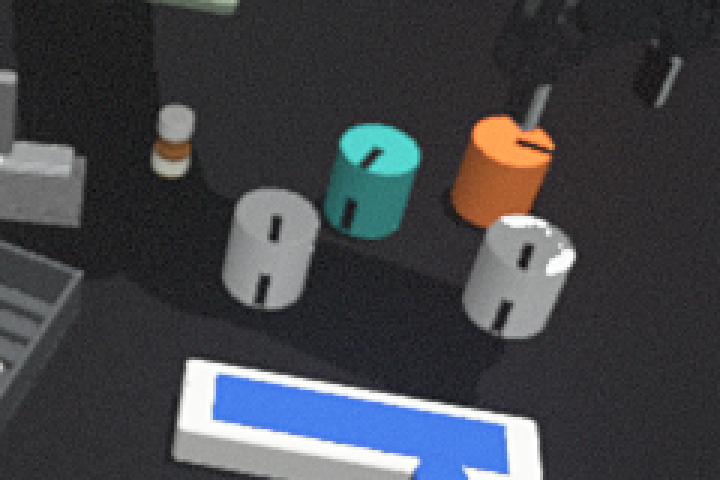

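Both marks face the scanner: can2's about 4° (line to window 4.4°) and can1's -12° (line to window about -13°). Now the left dial.

Run:
```python
from h import *
goal(536.2,-249.9,240,4.2)
```

```text
inc [0.2748, -0.5711, -0.0006, -0.0023, -0.0017, 2.1064]
```

Request:
step_arm:
  increments:
    - [[0.009,-0.018,0,0,0,0.06],[0.024,-0.05,0,0,0,0.18],[0.04,-0.083,0,0,0,0.3],[0.056,-0.117,0,0,0,0.42],[0.072,-0.15,0,0,0,0.55],[0.088,-0.183,0,0,0,0.67],[0.104,-0.217,0,0,0,0.79],[0.12,-0.25,0,0,0,0.92],[0.136,-0.283,0,0,0,1.04],[0.152,-0.317,0,0,0,1.16],[0.168,-0.35,0,0,0,1.29],[0.184,-0.383,0,0,0,1.41],[0.2,-0.417,0,0,0,1.53],[0.216,-0.45,0,0,0,1.65],[0.232,-0.483,0,0,0,1.77],[0.248,-0.517,0,0,0,1.9],[0.264,-0.55,0,0,0,2.02],[0.2748,-0.5711,0,0,0,2.106],[0.2748,-0.5711,0,0,0,2.106],[0.2748,-0.5711,0,0,0,2.106]]

```text
t: 32.45
tool_pos: [536.1, -249.5, 239.1]
orientation: [0.68, 0.733, -0.0, -0.001]
wrist_force: [-0.4, 1.0, -0.4]
width: 0.998
grip_force: 0.0
```

Run:
```python
from h import *
now(); goal(536.2,-249.9,118,4.2)
c=bot.camera("wrist"); np.savez("w6.npz",**c); save("wrist6",c["pixels"])
```

```text
t 32.45 pos [ 536.1 -249.5  239.1] yaw 4.25 tilt 0.12 q [ 0.48  0.81 -0.2   1.5   0.2   0.85  0.28] F [-0.4  1.  -0.4] w 0.998 gf 0.0
inc [-0.0005, 0.0003, 0.1211, -0.0019, -0.0006, 0.0009]
```

View pics/wrist6.png

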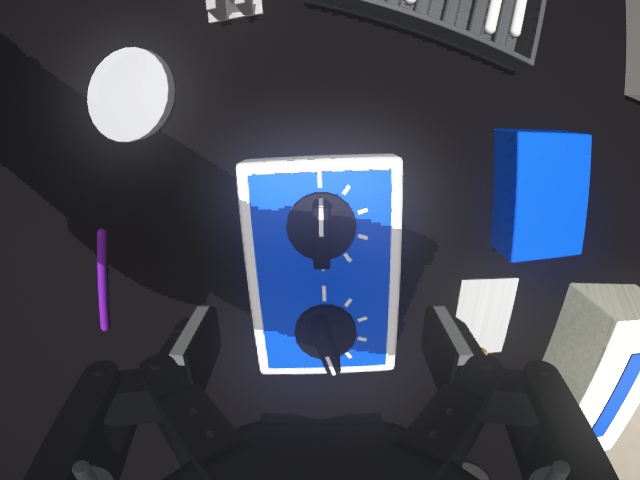

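The wrist view shows the left dial (321,230) with its pointer at the long mark (320,180), and the right dial (325,330) with its pointer past the fifth mark. Grasping the left dial and computing mark angles from this picture.

Request:
step_arm:
  increments:
    - [[-0.0005,0.0003,0.025,-0.001,0,0],[-0.0005,0.0003,0.055,-0.001,0,0],[-0.0005,0.0003,0.08,-0.001,0,0],[-0.0005,0.0003,0.1,-0.001,0,0],[-0.0005,0.0003,0.115,-0.001,0,0],[-0.0005,0.0003,0.1211,-0.001,0,0],[-0.0005,0.0003,0.1211,-0.001,0,0],[-0.0005,0.0003,0.1211,-0.001,0,0]]

```text
t: 33.3
tool_pos: [536.8, -250.2, 119.5]
orientation: [0.681, 0.733, 0.0, 0.0]
wrist_force: [0.1, 0.1, -0.1]
width: 0.995
grip_force: 0.0
```

Request:
step_arm:
  increments:
    - [[0,0,0,0,0,0],[0,0,0,0,0,0],[0,0,0,0,0,0],[0,0,0,0,0,0],[0,0,0,0,0,0],[0,0,0,0,0,0],[0,0,0,0,0,0],[0,0,0,0,0,0],[0,0,0,0,0,0],[0,0,0,0,0,0]]
  grip: 0

```text
t: 34.3
tool_pos: [536.2, -250.3, 119.0]
orientation: [0.681, 0.733, -0.0, -0.0]
wrist_force: [-3.3, 0.5, 6.9]
width: 0.124
grip_force: 59.0
```

```bash
cat >> h.py <<'E'
def marks(c):
    # white marks on the console top, grouped per dial, circle fit, angles
    v,u=np.mgrid[0:480,0:640]; q=wproj(c,u.ravel(),v.ravel(),30).reshape(480,640,3); g=c["pixels"].astype(int)
    for nm,cc in(("L",(536.2,-249.9)),("R",(547.4,-345.6))):
        d=np.hypot(q[...,0]-cc[0],q[...,1]-cc[1]); m=(d>29)&(d<44)&(g[...,0]>120)
        k,l,st,ce=cv2.connectedComponentsWithStats(m.astype(np.uint8)); a=[]
        for i in range(1,k):
            if 12<st[i,4]<150: p=q[l==i][:,:2].mean(0); a.append((np.degrees(np.arctan2(*(p-cc)[::-1])).round(1),np.hypot(*(p-cc)).round(1),int(st[i,4])))
        print(nm,sorted(a,reverse=True))
E
python3 - <<'E'
from h import *
now(); marks(dict(np.load("w6.npz")))
E
```

```text
t 34.3 pos [ 536.2 -250.3  119. ] yaw 4.21 tilt 0.04 q [ 0.46  0.99 -0.16  1.58  0.24  0.59  0.24] F [-3.3  0.5  6.9] w 0.124 gf 59.0
L [(np.float64(96.2), np.float64(38.5), 144), (np.float64(60.4), np.float64(34.6), 67), (np.float64(24.6), np.float64(34.7), 57), (np.float64(-11.0), np.float64(34.6), 43), (np.float64(-46.8), np.float64(34.4), 39)]
R [(np.float64(96.8), np.float64(37.5), 58), (np.float64(60.6), np.float64(34.3), 31), (np.float64(24.4), np.float64(34.1), 27), (np.float64(-11.6), np.float64(34.1), 29), (np.float64(-48.0), np.float64(34.6), 31), (np.float64(-80.1), np.float64(36.7), 54), (np.float64(-94.4), np.float64(42.6), 24)]
```

Request:
step_arm:
  increments:
    - [[0,0,-0.0005,0,0,0.06],[0,0,-0.0005,0,0,0.18],[0,0,-0.0005,0,0,0.3],[0,0,-0.0005,0,0,0.42],[0,0,-0.0005,0,0,0.54],[0,0,-0.0005,0,0,0.66],[0,0,-0.0005,0,0,0.78],[0,0,-0.0005,0,0,0.9],[0,0,-0.0005,0,0,1.02],[0,0,-0.0005,0,0,1.14],[0,0,-0.0005,0,0,1.26],[0,0,-0.0005,0,0,1.38],[0,0,-0.0005,0,0,1.5],[0,0,-0.0005,0,0,1.62],[0,0,-0.0005,0,0,1.74],[0,0,-0.0005,0,0,1.81],[0,0,-0.0005,0,0,1.841],[0,0,-0.0005,0,0,1.841],[0,0,-0.0005,0,0,1.841],[0,0,-0.0005,0,0,1.841]]

```text
t: 36.3
tool_pos: [535.9, -250.0, 119.0]
orientation: [0.995, -0.098, -0.001, -0.0]
wrist_force: [-5.6, 1.4, 1.1]
width: 0.127
grip_force: 59.8
```

Request:
step_arm:
  increments:
    - [[0,0,0,0,0,0],[0,0,0,0,0,0],[0,0,0,0,0,0],[0,0,0,0,0,0],[0,0,0,0,0,0],[0,0,0,0,0,0],[0,0,0,0,0,0],[0,0,0,0,0,0],[0,0,-0.025,0,0,0],[0,0,-0.06,0,0,0],[0,0,-0.1,0,0,0],[0,0,-0.12,0,0,0],[0,0,-0.12,0,0,0],[0,0,-0.12,0,0,0]]
  grip: 0.0854

```text
t: 37.7
tool_pos: [536.5, -250.1, 239.1]
orientation: [0.995, -0.098, 0.0, -0.0]
wrist_force: [-1.2, 0.5, 0.1]
width: 1.004
grip_force: 0.0
```

```bash
cat >> h.py <<'E'
def dials():
    for n in ("scene","side"):
        c=bot.camera(n); P=cloud(c); br=c["pixels"].min(-1)
        for nm,cc in(("L",(536.2,-249.9)),("R",(547.4,-345.6))):
            d=np.hypot(P[...,0]-cc[0],P[...,1]-cc[1]); m=(d<32)&(P[...,2]>60)&(P[...,2]<75)
            if m.sum()<15: print(n,nm,"hidden",m.sum()); continue
            p=P[m][:,:2]; w=p[br[m]>120]; v=np.linalg.svd(p-p.mean(0),full_matrices=0)[2][0]; e=w.mean(0)-p.mean(0) if len(w) else v; v=v*np.sign(v@e)
            r=rect(p); print(n,nm,m.sum(),r,"bar dir",np.degrees(np.arctan2(v[1],v[0])).round(1),"white",len(w))
E
python3 - <<'E'
from h import *
now(); dials(); goal(547.4,-345.7,239,-157.7);  goal(547.4,-345.7,239,22.3)
E
```

```text
t 37.7 pos [ 536.5 -250.1  239.1] yaw -101.25 tilt 0.01 q [ 0.2   0.85  0.39  1.51 -0.38  0.86 -1.05] F [-1.2  0.5  0.1] w 1.004 gf 0.0
scene L 123 (array([ 537.4, -250.6]), array([15.6, 48.1]), 79.67) bar dir -11.8 white 6
scene R 129 (array([ 549. , -344.9]), array([15.5, 45.6]), 25.93) bar dir -65.2 white 14
side L 185 (array([ 536., -251.]), array([14.2, 48.6]), 81.01) bar dir -11.9 white 17
side R 221 (array([ 546. , -346.1]), array([17.1, 46.5]), 20.4) bar dir -67.6 white 27
inc [0.0296, 0.0916, -0.0007, 0.0004, 0.0013, 0.9849]
inc [0.0296, 0.0916, -0.0007, -0.0015, 0.0004, -2.1566]
```

Left dial is at -11.5° (fourth mark -11.4°). Now the right dial, from yaw -157° to -29.3°.

Request:
step_arm:
  increments:
    - [[0.003,0.01,0,0,0,0.11],[0.0066,0.02,0,0,0,0.22],[0.01,0.03,0,0,0,0.33],[0.013,0.04,0,0,0,0.44],[0.0165,0.051,0,0,0,0.55],[0.02,0.061,0,0,0,0.66],[0.023,0.071,0,0,0,0.77],[0.026,0.081,0,0,0,0.88],[0.0296,0.0916,0,0,0,0.973],[0.0296,0.0916,0,0,0,0.973],[0.0296,0.0916,0,0,0,0.973],[0.0296,0.0916,0,0,0,0.973]]

```text
t: 39.0
tool_pos: [547.7, -345.2, 238.9]
orientation: [0.835, -0.551, -0.0, -0.0]
wrist_force: [0.1, 0.5, 0.6]
width: 0.998
grip_force: 0.0
```

Run:
```python
from h import *
now(); goal(547.4,-345.7,118.5,-157)
c=bot.camera("wrist"); marks(c)
```

```text
t 39.0 pos [ 547.7 -345.2  238.9] yaw -156.86 tilt 0.03 q [ 0.25  0.98  0.65  1.28 -0.61  1.08 -1.76] F [0.1 0.5 0.6] w 0.998 gf 0.0
inc [0.0004, 0.0004, 0.1204, 0.0, 0.0006, 0.0024]
L [(np.float64(95.7), np.float64(39.3), 29), (np.float64(62.0), np.float64(36.7), 31), (np.float64(27.4), np.float64(35.2), 46), (np.float64(-8.0), np.float64(34.5), 36), (np.float64(-44.6), np.float64(32.8), 31), (np.float64(-82.8), np.float64(32.5), 30)]
R [(np.float64(96.4), np.float64(37.8), 53), (np.float64(62.1), np.float64(35.5), 40), (np.float64(26.8), np.float64(34.9), 41), (np.float64(-8.7), np.float64(33.7), 44), (np.float64(-45.8), np.float64(32.9), 42), (np.float64(-82.5), np.float64(42.0), 133), (np.float64(-83.5), np.float64(32.6), 40)]
```

Request:
step_arm:
  increments:
    - [[0.0004,0.0004,0.025,0,0,0.0024],[0.0004,0.0004,0.055,0,0,0.0024],[0.0004,0.0004,0.08,0,0,0.0024],[0.0004,0.0004,0.1,0,0,0.0024],[0.0004,0.0004,0.115,0,0,0.0024],[0.0004,0.0004,0.1204,0,0,0.0024],[0.0004,0.0004,0.1204,0,0,0.0024],[0.0004,0.0004,0.1204,0,0,0.0024]]

```text
t: 39.85
tool_pos: [547.7, -346.6, 119.7]
orientation: [0.833, -0.553, 0.001, 0.0]
wrist_force: [-0.5, 0.1, -0.7]
width: 0.997
grip_force: 0.0
```

Request:
step_arm:
  increments:
    - [[0,0,0,0,0,0],[0,0,0,0,0,0],[0,0,0,0,0,0],[0,0,0,0,0,0],[0,0,0,0,0,0],[0,0,0,0,0,0],[0,0,0,0,0,0],[0,0,0,0,0,0],[0,0,0,0,0,0],[0,0,0,0,0,0]]
  grip: 0

```text
t: 40.85
tool_pos: [547.4, -346.5, 119.1]
orientation: [0.833, -0.553, 0.0, 0.0]
wrist_force: [-2.1, 1.0, 5.8]
width: 0.122
grip_force: 59.8
```

Run:
```python
from h import *
now(); goal(547.4,-345.7,119,-29.4)
```

```text
t 40.85 pos [ 547.4 -346.5  119.1] yaw -157.16 tilt 0.01 q [ 0.28  1.13  0.57  1.36 -0.7   0.85 -1.69] F [-2.1  1.   5.8] w 0.122 gf 59.8
inc [-0.0007, -0.0003, 0.0001, 0.0002, -0.0001, -2.2298]
```

Request:
step_arm:
  increments:
    - [[0,0,-0.0005,0,0,-0.06],[0,0,-0.0005,0,0,-0.19],[0,0,-0.0005,0,0,-0.32],[0,0,-0.0005,0,0,-0.45],[0,0,-0.0005,0,0,-0.58],[0,0,-0.0005,0,0,-0.71],[0,0,-0.0005,0,0,-0.84],[0,0,-0.0005,0,0,-0.97],[0,0,-0.0005,0,0,-1.1],[0,0,-0.0005,0,0,-1.23],[0,0,-0.0005,0,0,-1.36],[0,0,-0.0005,0,0,-1.49],[0,0,-0.0005,0,0,-1.62],[0,0,-0.0005,0,0,-1.75],[0,0,-0.0005,0,0,-1.88],[0,0,-0.0005,0,0,-2.01],[0,0,-0.0005,0,0,-2.12],[0,0,-0.0005,0,0,-2.2],[0,0,-0.0005,0,0,-2.23],[0,0,-0.0005,0,0,-2.23]]

```text
t: 42.85
tool_pos: [547.5, -344.7, 119.1]
orientation: [0.863, 0.506, 0.0, -0.002]
wrist_force: [-1.6, 11.3, 4.0]
width: 0.129
grip_force: 60.0
```

Request:
step_arm:
  increments:
    - [[0,0,0,0,0,0],[0,0,0,0,0,0],[0,0,0,0,0,0]]

```text
t: 43.15
tool_pos: [547.6, -344.6, 119.1]
orientation: [0.863, 0.505, 0.0, -0.002]
wrist_force: [-2.1, 11.0, 3.9]
width: 0.125
grip_force: 60.0
```

Request:
step_arm:
  increments:
    - [[0,0,0,0,0,0],[0,0,0,0,0,0],[0,0,0,0,0,0],[0,0,0,0,0,0],[0,0,0,0,0,0],[0,0,0,0,0,0],[0,0,0,0,0,0],[0,0,0,0,0,0],[0,0,-0.025,0,0,0],[0,0,-0.06,0,0,0],[0,0,-0.1,0,0,0],[0,0,-0.14,0,0,0],[0,0,-0.16,0,0,0],[0,0,-0.16,0,0,0]]
  grip: 0.0854

```text
t: 44.55
tool_pos: [548.0, -346.8, 282.4]
orientation: [0.863, 0.505, 0.001, 0.002]
wrist_force: [1.0, -0.5, -1.0]
width: 1.006
grip_force: 0.0
```

Run:
```python
from h import *
now(); dials(); rods(); cans()
c=bot.camera("wrist"); marks(c)
for n in ("scene","side"):
    c=bot.camera(n); P=cloud(c); save(n+"9",c["pixels"])
    for nm,z in(("rails",(35,42)),("bar",(44,54))):
        m=sel(P,385,505,-100,90,*z); print(n,nm,m.sum(),rect(P[m][:,:2]),np.median(P[m][:,2]))
```

```text
t 44.55 pos [ 548.  -346.8  282.4] yaw -29.39 tilt 0.27 q [ 0.51  0.85  0.01  1.22 -0.01  1.07  0.01] F [ 1.  -0.5 -1. ] w 1.006 gf 0.0
scene L 120 (array([ 537.7, -250.1]), array([15. , 47.7]), 82.15) bar dir -11.8 white 26
scene R 102 (array([ 548.7, -345.5]), array([47.6, 13. ]), 60.64) bar dir 62.1 white 7
side L 180 (array([ 535.8, -250.4]), array([12.5, 48.2]), 78.31) bar dir -11.5 white 27
side R 197 (array([ 546.5, -345.3]), array([47.4, 13.1]), 61.09) bar dir 60.9 white 19
scene 222 ends(tray) [ -7.5 -58.4  17.3] [-8.1 60.  16.8] ztop~ 18.2
scene 255 ends(tray) [ 64.1 -55.8  17.3] [63.9 61.6 16.9] ztop~ 18.4
side 203 ends(tray) [ 83.1 -52.3  16.5] [83.3 67.6 17.3] ztop~ 18.8
side 203 ends(tray) [ 60.  -56.8  16.6] [59.6 60.3 16.5] ztop~ 18.8
side 210 ends(tray) [-11.8 -56.6  16.5] [-12.   58.7  16.2] ztop~ 18.5
scene can 459 [464.2 206.2] 28.8 dark 13 6.780811506166292
scene can 483 [438.  374.4] 28.9 dark 17 -8.073275407459603
side can 387 [461.9 206.5] 29.4 dark 11 -3.3673949204838363
L [(np.float64(96.1), np.float64(38.4), 90), (np.float64(61.4), np.float64(35.2), 52), (np.float64(26.3), np.float64(34.6), 48), (np.float64(-9.5), np.float64(34.2), 53), (np.float64(-46.3), np.float64(33.4), 51), (np.float64(-83.1), np.float64(33.2), 45)]
R [(np.float64(96.7), np.float64(36.9), 75), (np.float64(61.8), np.float64(35.0), 48), (np.float64(26.1), np.float64(33.9), 46), (np.float64(-10.2), np.float64(33.7), 33), (np.float64(-47.1), np.float64(33.4), 29), (np.float64(-84.0), np.float64(33.1), 27), (np.float64(-84.6), np.float64(42.3), 62)]
scene rails 237 (array([442.8, -11.4]), array([ 32.5, 149. ]), 11.04) 38.80866347435358
scene bar 454 (array([441.8, -11.4]), array([ 29.5, 129.4]), 9.4) 49.45619264759466
side rails 215 (array([438.8, -12. ]), array([ 31. , 151.1]), 10.32) 38.96346066004753
side bar 548 (array([438.8, -11.4]), array([ 28.9, 131.8]), 11.28) 49.51861657435137
```

View pics/side9.png

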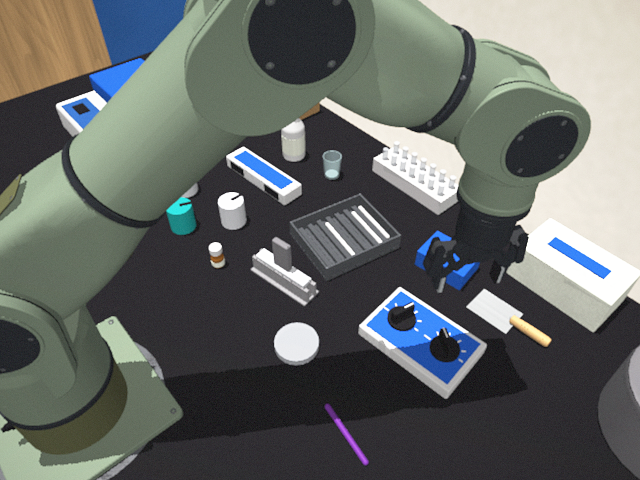

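The side view shows the rods in their grooves, the rake on its rest (285,275), both dials set and the bystanders in place. Handing in.

```bash
python3 -c "
from workcell import bot
print(bot.hand_in())"
```

```text
the job is handed in; nothing more can be done
None
```

I handed the job in at about 45 s: all three rods lie in grooves, the rake is home, and the left dial is on the fourth mark and the right on the second; can1 got knocked about 45 mm aside mid-run, so I turned it to face its window where it then stood rather than moving it back, and can2 faces its window.

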